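# Snap the eyelet cases shut and stack them staggered

### The job

Shut all three eyelet cases: press each cover down at its raised lip until the catch inside snaps and holds it shut. Stack the two loose cases, in either order, on the case that is screwed to the bench, turned end for end alternately like bricks, so that each lies flat and square on the cover below with its hinge end tucked close behind (within about a centimetre of) that cover's raised lip and its own lip over the opposite end. Leave the thread cone, the tape roll and the jar where they stand.

Things in the scene. Friction and masses are not known exactly. Their poses are not given: they have to be found in the camera images.
- base_centre (a point): the fixed case, screwed to the bench near the middle: an open-topped sheet-metal box 150 long (its x) x 56 wide (its y) x 36 high, grey-green, with a cream hinged cover on top, together 41 high when shut (lip not counted), 0.30 to 0.50 kg. The point lies at the middle of the case, 20.5 above its underside. Its x axis points from the hinge end to the lip end, z up
- cover_base (a joint): cover of the fixed case: hinge angle in rad, 0 = shut, grows as it opens (up to 1.1). Hinge line: across the case, 70 behind its centre, 38.5 above its underside. A stiff sprung hinge: loose1 alone, it stands open at about 0.5; pressed down at the lip it resists with 1 to 2 N, then from about 0.08 (11 above shut) the catch inside resists until about 7 to 12 N at the lip makes it snap over; once over, the catch holds it below 0.01. Not snapped over, it springs up again
- base_lip (a point): middle of the top of the raised lip of the fixed case's cover: a bar across the cover's free end, 14 (along the case's x) x 46 x 8 high above the cover's flat top. It moves with the cover. Shut: 68 ahead of the case's centre along its x, 49 above the case's underside; the lip's inner face is then 61 ahead of the centre and its outer face 75. The cover is 52 wide, 5 thick and 148 long
- loose1_centre (a point): one of the two loose cases, to the left or right of the fixed one: an open-topped sheet-metal box 150 long (its x) x 56 wide (its y) x 36 high, grey-green, with a cream hinged cover on top, together 41 high when shut (lip not counted), 0.30 to 0.50 kg. The point lies at the middle of the case, 20.5 above its underside. Its x axis points from the hinge end to the lip end, z up
- cover_loose1 (a joint): cover of one loose case: hinge angle in rad, 0 = shut, grows as it opens (up to 1.1). Hinge line: across the case, 70 behind its centre, 38.5 above its underside. A stiff sprung hinge: loose1 alone, it stands open at about 0.5; pressed down at the lip it resists with 1 to 2 N, then from about 0.08 (11 above shut) the catch inside resists until about 7 to 12 N at the lip makes it snap over; once over, the catch holds it below 0.01. Not snapped over, it springs up again
- loose1_lip (a point): middle of the top of the raised lip of one loose case's cover: a bar across the cover's free end, 14 (along the case's x) x 46 x 8 high above the cover's flat top. It moves with the cover. Shut: 68 ahead of the case's centre along its x, 49 above the case's underside; the lip's inner face is then 61 ahead of the centre and its outer face 75. The cover is 52 wide, 5 thick and 148 long
- loose2_centre (a point): the other loose case, the same in every way: an open-topped sheet-metal box 150 long (its x) x 56 wide (its y) x 36 high, grey-green, with a cream hinged cover on top, together 41 high when shut (lip not counted), 0.30 to 0.50 kg. The point lies at the middle of the case, 20.5 above its underside. Its x axis points from the hinge end to the lip end, z up
- cover_loose2 (a joint): cover of the other loose case: hinge angle in rad, 0 = shut, grows as it opens (up to 1.1). Hinge line: across the case, 70 behind its centre, 38.5 above its underside. A stiff sprung hinge: loose1 alone, it stands open at about 0.5; pressed down at the lip it resists with 1 to 2 N, then from about 0.08 (11 above shut) the catch inside resists until about 7 to 12 N at the lip makes it snap over; once over, the catch holds it below 0.01. Not snapped over, it springs up again
- loose2_lip (a point): middle of the top of the raised lip of the other loose case's cover: a bar across the cover's free end, 14 (along the case's x) x 46 x 8 high above the cover's flat top. It moves with the cover. Shut: 68 ahead of the case's centre along its x, 49 above the case's underside; the lip's inner face is then 61 ahead of the centre and its outer face 75. The cover is 52 wide, 5 thick and 148 long
- thread_cone: bystander: cone of off-white thread standing upright, 56 across the foot, 108 tall; origin at the middle of its foot
- tape_roll: bystander: roll of tan tape lying flat, 84 across, hole 52, 25 high; origin at the middle of its underside
- jar: bystander: small glass jar with a white cap, 48 across, 65 tall; origin at the middle of its underside
Mind the look-alikes: they are no part of the job. Leave any turquoise look-alike of the part that bears loose1_centre alone.

How it is judged:
At the end, for the whole second after the job is handed in: All covers held shut (under 0.03 rad). The loose cases lie one on the fixed case, one on that: each centre 10 to 32 mm from the one below, away from its lip, within 11 mm sideways, 37 to 45 mm higher, along it within 0.15 rad, level within 0.05 rad, lip at the opposite end (value of joint each of cover_base, cover_loose1, cover_loose2 below 0.03 rad and ((x of loose1_centre in the frame of base_centre between -0.032 and -0.01 m and y of loose1_centre in the frame of base_centre between -0.011 and 0.011 m and z of loose1_centre in the frame of base_centre between 0.037 and 0.045 m and x of loose1_lip in the frame of base_centre below -0.06 m and angle between the x axis of loose1_centre and the x axis of base_centre, either way round below 0.15 rad and angle between each of loose1_centre, loose2_centre's own z axis and vertical below 0.05 rad and x of loose2_centre in the frame of loose1_centre between -0.032 and -0.01 m and y of loose2_centre in the frame of loose1_centre between -0.011 and 0.011 m and z of loose2_centre in the frame of loose1_centre between 0.037 and 0.045 m and x of loose2_lip in the frame of loose1_centre below -0.06 m and angle between the x axis of loose2_centre and the x axis of loose1_centre, either way round below 0.15 rad) or (x of loose2_centre in the frame of base_centre between -0.032 and -0.01 m and y of loose2_centre in the frame of base_centre between -0.011 and 0.011 m and z of loose2_centre in the frame of base_centre between 0.037 and 0.045 m and x of loose2_lip in the frame of base_centre below -0.06 m and angle between the x axis of loose2_centre and the x axis of base_centre, either way round below 0.15 rad and angle between each of loose2_centre, loose1_centre's own z axis and vertical below 0.05 rad and x of loose1_centre in the frame of loose2_centre between -0.032 and -0.01 m and y of loose1_centre in the frame of loose2_centre between -0.011 and 0.011 m and z of loose1_centre in the frame of loose2_centre between 0.037 and 0.045 m and x of loose1_lip in the frame of loose2_centre below -0.06 m and angle between the x axis of loose1_centre and the x axis of loose2_centre, either way round below 0.15 rad))); the robot touches nothing.
It fails at once if the thread cone is shifted by more than 30 mm or tipped (distance of thread_cone from where it was at the start of the episode above 0.03 m or angle between thread_cone's own z axis and vertical above 0.3 rad).
It fails at once if the tape roll is shifted by more than 30 mm or tipped (distance of tape_roll from where it was at the start of the episode above 0.03 m or angle between tape_roll's own z axis and vertical above 0.3 rad).
It fails at once if the jar is shifted by more than 30 mm or tipped (distance of jar from where it was at the start of the episode above 0.03 m or angle between jar's own z axis and vertical above 0.3 rad).
It also fails if it takes over 72 s, if anything falls off the work surface, if the arm or the gripper's body presses on something with over 40 N, if the wrist force passes 120 N, or if a joint passes its speed limit or range.

### The arm

A 7-joint arm with a two-finger parallel gripper is mounted at the origin on the work surface. World frame = base frame: x ahead of the robot, y to its left, z up, the work surface at z = 0. Lengths are in m, angles in rad, forces in N, time in s.
With the tool pointing down it reaches from about 0.425 to 0.95 m from the base axis. Payload 4.7 kg.
Tool frame: the origin (TCP) lies at the very end of the fingers, on their centre line; the grasp point (between the pads) lies 19 mm behind it; y points along the fingers, z is the direction in which the jaws open and shut, and the axes are right-handed (so a half turn about y gives the same grasp; the last joint's range is limited). The gripper opens to 87 mm and grips with 3 to 60 N. Pads are 19 mm wide; open, the fingers measure 117 mm over their backs; the gripper's body (75 mm by 190 mm) begins 51 mm behind the grasp point.
Start: joints at [1.211, 0.469, -0.049, 1.532, 0.024, 1.141, -0.082], TCP at [0.219, -0.638, 0.223] pointing down, gripper open.
Joint ranges: [-2.59, 2.59], [-0.33, 1.99], [-1.39, 1.29], [0.1, 2.45], [-1.04, 4.18], [0.21, 1.99], [-2.66, 2.66]. Speed limits (rad/s): [2.57, 2.57, 3.14, 3.14, 3.14, 3.14, 3.14].

### API

Orientations are given as a unit quaternion [w, x, y, z].
In Python, from cell import get_state, imaging, job, search_frame, mark_of gives the robot as it stands.
- The arm moves only by the tool send_rows, never from a script. Its arguments are lists of equal length, an entry for each row: "claw": the finger opening in m, from 0 to 0.087; "offset": the shift along the tool's x, y, z in m, a list of three; "turn": the turn about the tool's y in rad. In form: {"claw": [claw, ...], "offset": [[x, y, z], ...], "turn": [turn, ...]}. A call has 1 to 10 rows; each row is the pose to reach, as a shift and turn from the pose commanded when the call began, along the tool's axes at that moment; what a row does not reach only later rows make up. A row lasts 1/8 s, in which the tool goes at most 62.5 mm and 10.7 degrees, less where a joint would pass 70% of its speed; a pose out of reach is approached as far as the arm can. A call with a gripper value outside its range is refused whole. The fingers move at their own pace and stop on an object; the grip force is fixed at half the most. Time passes only in rows, so rows that repeat a pose let the fingers close. It gives the time, the measured TCP pose, the force and the opening at its end, in the units of the state.
- get_state(): the state, without advancing time (a new reading comes with each control period).
- imaging.camera(name): name is "scene" or "side" or "wrist"; returns the picture (384x512x3 uint8, red, green, blue); there is no depth.
- imaging.camera_params(name): a dict with "mtx" (3x3 intrinsics, pixels), "world_from_camera" (4x4, takes a point from camera to world coordinates). Camera axes: x right, y up, looking along -z (the intrinsics and any distortion apply to the point x, -y, -z); pixel columns grow to the right and rows downward; lengths in m; the calibration is good to about 2 mm. A picture is of the moment at which its call begins: read the wrist's pose just before it. camera_params takes no time and is no camera call; for the wrist camera it gives the pose at the moment of the call.
- job.hand_in(): hands the job in, once; it reports no verdict.
Trained networks look in the newest picture that a camera, given by its name, has taken for a name from the list of things; names that differ only in an ending like _2 or _b are one class to them, and where a whole thing is asked for, a point or a joint stands for the part that bears it (a point fixed in the world has none). Each returns a list of dicts, best first, with "p" (0 to 1); they miss things now and then, are a little off and sometimes report something else, mostly with a low value. They report only what shows in the picture. A call takes as long as a camera call. They do not tell look-alikes from the thing itself.
- search_frame(camera, query): "point" ([x, y, z] in m, in world coordinates, good to about 4 mm: the middle of the surface that is visible of it).
- mark_of(camera, query): "point" ([x, y, z] in m, in world coordinates, good to about 4 mm: a listed point, or the origin of a listed thing).
The state is a dict: "time": time; "joint_pos": joint angles; "joint_velocities": joint speeds; "effort": joint torques, N m; "ee_pos": TCP position; "tcp_rot": TCP orientation; "contact_force": force on the tool from outside, world axes, zero at the start; "wrist_torque": the same for the moment, N m; "gripper_width": finger opening in m.
Only numpy, scipy, OpenCV 4.12 (cv2) and the standard library are available. Lean on these libraries where they do the work, as an engineer would, in place of code of your own. Each camera call takes 0.05 s, during which the arm holds its last target.

## Working session

There is one attempt and no reset: what is moved stays moved. The work goes in short steps, Python scripts to look and compute and a tool call to move; the robot and the scene stay as the last step left them, time stands still between calls to the robot, and variables do not carry over. Pictures are saved under pics/ and viewed, and the job is handed in when it is done.

Besides the shell and the picture viewer there is one more tool, called after "Request:" as name(argument=value, ...), one argument or row to a line, values as JSON. send_rows: Moves the arm, as the interface text tells. Its arguments: {"type":"object","properties":{"claw":{"type":"array","items":{"type":"number"}},"offset":{"type":"array","items":{"type":"array","items":{"type":"number"}}},"turn":{"type":"array","items":{"type":"number"}}},"required":["claw","offset","turn"]}

```bash
mkdir -p pics; ls; cat > h.py <<'E'
import numpy as np, cv2
from cell import get_state, imaging, job, search_frame, mark_of
def snap(c,name):
    im=imaging.camera(c); cv2.imwrite('pics/'+name+'.png',im[:,:,::-1]); return im
def proj(c,P):
    p=imaging.camera_params(c); T=np.linalg.inv(p['world_from_camera']); q=T[:3,:3]@np.array(P)+T[:3,3]
    q=np.array([q[0],-q[1],-q[2]]); u=np.array(p['mtx'])@q; return u[:2]/u[2]
def ray(c,uv,z):
    p=imaging.camera_params(c); T=np.array(p['world_from_camera']); d=np.linalg.inv(p['mtx'])@np.array([uv[0],uv[1],1.]); d=np.array([d[0],-d[1],-d[2]])
    d=T[:3,:3]@d; o=T[:3,3]; return o+d*(z-o[2])/d[2]
E
python3 - <<'E'
from h import *
np.set_printoptions(precision=4,suppress=True)
s=get_state()
for k,v in s.items(): print(k,np.round(v,4))
for c in ['scene','side','wrist']:
    snap(c,c+'0'); p=imaging.camera_params(c); print(c,p.keys(),np.array(p['world_from_camera']))
    for q in ['base_centre','loose1_centre','base_lip','loose1_lip','thread_cone','tape_roll','jar']:
        print(c,q,[(np.round(r['point'],4).tolist(),round(r['p'],2),proj(c,r['point']).astype(int).tolist()) for r in mark_of(c,q)])
E
```

```text
pics
time 0.0
joint_pos [ 1.2111  0.4695 -0.0486  1.5337  0.0241  1.141  -0.0823]
joint_velocities [ 0.0003 -0.001   0.0006  0.      0.001  -0.0001  0.0015]
effort [  0.0002 -50.7984  -0.0807 -23.6162  -0.0613   0.0378   0.0002]
ee_pos [ 0.2191 -0.6378  0.2215]
tcp_rot [ 0.1163 -0.1166  0.6981 -0.6968]
contact_force [-0.0039 -0.5708 -0.2286]
wrist_torque [ 0.0439 -0.007  -0.0086]
gripper_width 0.0871
scene dict_keys(['mtx', 'world_from_camera']) [[-0.2094 -0.5348  0.8186  1.3206]
 [ 0.9778 -0.1099  0.1783  0.2134]
 [-0.0055  0.8378  0.546   0.5669]
 [ 0.      0.      0.      1.    ]]
scene base_centre [([0.603, -0.0433, 0.0205], 0.59, [220, 204])]
scene loose1_centre [([0.509, 0.435, 0.0214], 0.89, [413, 205]), ([0.7759, -0.0809, 0.0181], 0.89, [181, 248]), ([0.5563, 0.2737, 0.0217], 0.72, [348, 208]), ([0.3595, 0.2655, 0.0197], 0.65, [345, 169])]
scene base_lip [([0.5923, -0.0026, 0.1236], 0.98, [235, 169])]
scene loose1_lip [([0.6164, 0.2836, 0.092], 0.93, [356, 199]), ([0.8411, -0.0941, 0.0467], 0.87, [160, 259]), ([0.4038, 0.2142, 0.0523], 0.67, [328, 165]), ([0.4725, 0.3714, 0.0
[... 771 characters left out ...]
 [203, 148]), ([0.4029, 0.2139, 0.0513], 0.85, [188, 179]), ([0.8435, -0.0895, 0.0483], 0.85, [398, 214]), ([0.6187, 0.287, 0.0929], 0.65, [256, 140])]
side thread_cone [([0.7127, 0.1484, 0.0002], 0.96, [303, 186])]
side tape_roll [([0.598, -0.301, 0.1231], 0.7, [358, 293]), ([0.3994, 0.0901, -0.0016], 0.69, [197, 223])]
side jar [([0.405, -0.0679, 0.0034], 0.94, [213, 267])]
wrist dict_keys(['mtx', 'world_from_camera']) [[ 0.325   0.9137  0.2442  0.2851]
 [-0.9457  0.3139  0.0841 -0.6155]
 [ 0.0002 -0.2582  0.9661  0.3837]
 [ 0.      0.      0.      1.    ]]
wrist base_centre []
wrist loose1_centre []
wrist base_lip []
wrist loose1_lip []
wrist thread_cone []
wrist tape_roll []
wrist jar []
```

View pics/scene0.png

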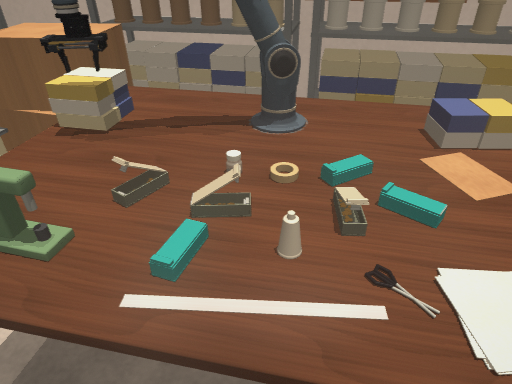

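View pics/side0.png

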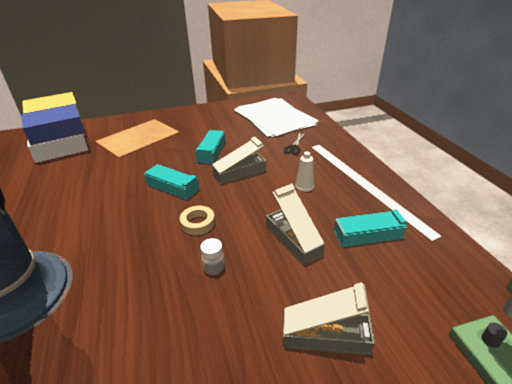

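The three grey-green cases with cream covers are at scene (220,204), (350,210) and (140,185), and at side (295,230), (240,165) and (328,325). The three turquoise ones, at scene (180,248), (347,170) and (412,204), are look-alikes and not part of the job. I'll confirm this in enlarged crops.

```bash
python3 - <<'E'
from h import *
a=cv2.imread('pics/scene0.png'); b=cv2.imread('pics/side0.png')
f=lambda im,x,y:cv2.resize(im[y:y+100,x:x+130],(390,300),interpolation=cv2.INTER_CUBIC)
cv2.imwrite('pics/crop0.png',np.vstack([np.hstack([f(a,90,130),f(a,170,140)]),np.hstack([f(a,290,165),f(b,265,270)])]))
cv2.imwrite('pics/crop1.png',np.hstack([f(b,240,175),f(b,180,120)]))
for c in ['scene','side']:
    imaging.camera(c)
    for q in ['loose1_centre','loose1_lip','loose2_centre','loose2_lip']:
        print(c,q,[(np.round(r['point'],4).tolist(),round(r['p'],2),proj(c,r['point']).astype(int).tolist()) for r in mark_of(c,q)])
print(get_state()['time'])
E
```

```text
scene loose1_centre [([0.7728, -0.0804, 0.0177], 0.84, [181, 248]), ([0.5092, 0.4328, 0.0189], 0.8, [412, 205]), ([0.5568, 0.2734, 0.0187], 0.75, [347, 209]), ([0.3607, 0.266, 0.0211], 0.6, [346, 169])]
scene loose1_lip [([0.4046, 0.2138, 0.0544], 0.87, [328, 165]), ([0.6153, 0.2833, 0.0923], 0.85, [356, 198]), ([0.4707, 0.37, 0.0508], 0.74, [387, 184]), ([0.8394, -0.0921, 0.0508], 0.71, [161, 257])]
scene loose2_centre []
scene loose2_lip [([0.5963, -0.3053, 0.1223], 0.87, [120, 158])]
side loose1_centre [([0.5052, 0.4268, 0.0195], 0.77, [210, 146]), ([0.5621, 0.2724, 0.0216], 0.72, [240, 167]), ([0.3584, 0.2648, 0.0234], 0.7, [171, 180]), ([0.7752, -0.0821, 0.0212], 0.62, [369, 227])]
side loose1_lip [([0.843, -0.0875, 0.0495], 0.97, [398, 213]), ([0.4047, 0.2134, 0.0534], 0.73, [189, 178]), ([0.6153, 0.2845, 0.0935], 0.67, [255, 140])]
side loose2_centre [([0.5617, -0.2874, 0.0173], 0.72, [327, 330])]
side loose2_lip [([0.5976, -0.3006, 0.123], 0.95, [358, 292])]
1.7
```

View pics/crop0.png

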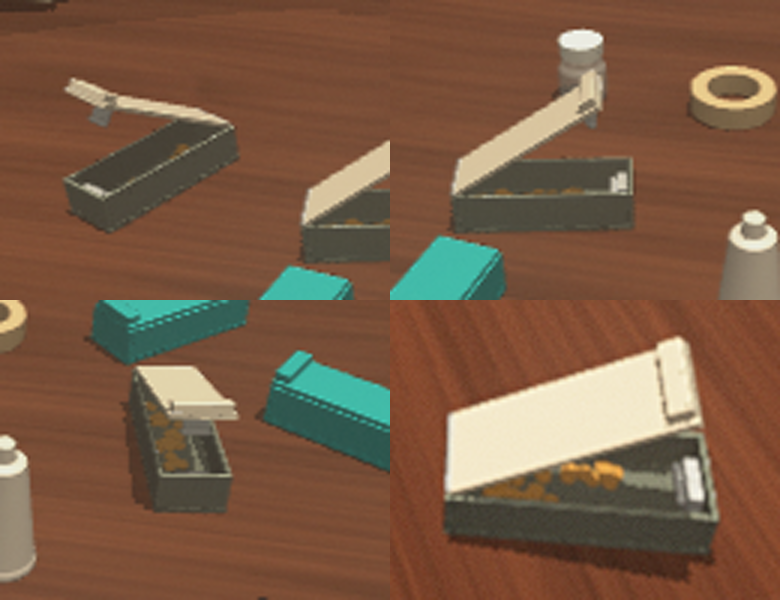

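View pics/crop1.png

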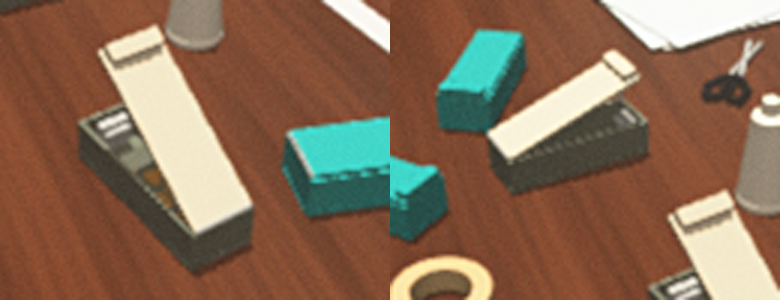

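```bash
cat > fit.py <<'E'
from h import *
from scipy.optimize import least_squares
def corners(p):
    x,y,t=p; c,s=np.cos(t),np.sin(t)
    return np.array([[x+c*a-s*b,y+s*a+c*b,z] for a in(-.075,.075) for b in(-.028,.028) for z in(0,.036)])
def fit(p0,obs):
    def res(p):
        r=[]
        for c,uvs in obs.items():
            P=np.array([proj(c,q) for q in corners(p)])
            for uv in uvs:
                d=P-np.array(uv); r+=list(d[np.argmin((d**2).sum(1))])
        return r
    o=least_squares(res,p0,loss='soft_l1'); return o.x,np.round(np.reshape(res(o.x),(-1,2)),1)
E
python3 - <<'E'
from fit import *
from scipy.spatial.transform import Rotation as Ro
D={'base':([.601,-.043,1.85],dict(scene=[(191,216.7),(250.7,215.7),(251,192.3),(251.3,204)],side=[(266.7,215),(267.7,225.7),(305,265),(323.3,255),(305,252.3)])),
'A':([.559,.273,.2],dict(scene=[(342.3,235),(366,235),(366.7,222.7),(341.7,223.3),(334.3,188.3)],side=[(265,171.7),(266,160.7),(220.7,184),(213.3,173.3)])),
'B':([.5617,-.2874,-.42],dict(scene=[(126.7,206.7),(112,190.7),(169,183.3),(168.3,171.7),(126,195.7)],side=[(284,349),(372.3,355),(373.7,342.7),(369,315)]))}
for k,(p,o) in D.items():
    x,r=fit(p,o); print(k,np.round(x,4),np.degrees(x[2]).round(1)); print(r.tolist())
print(Ro.from_quat(get_state()['tcp_rot'],scalar_first=True).as_matrix().round(3))
E
```

```text
base [ 0.6025 -0.0422  1.8042] 103.4
[[0.4, 1.4], [0.3, 1.3], [-0.3, 0.5], [-0.3, 0.0], [-0.1, -0.4], [-1.1, 0.2], [-1.0, 0.2], [0.7, -0.0], [0.0, 1.2]]
A [0.5587 0.2758 0.1691] 9.7
[[-1.3, 0.2], [-1.0, 0.8], [0.7, 1.1], [1.1, -0.0], [0.0, -0.7], [0.7, -1.1], [-0.3, -0.3], [-0.8, 0.4], [-0.7, 1.6]]
B [ 0.5598 -0.2872 -0.3938] -22.6
[[0.3, 1.0], [-1.6, -1.1], [0.2, -1.0], [-0.8, -0.0], [-1.9, 0.7], [-1.4, -0.1], [-1.3, -0.3], [1.1, 0.3], [-0.1, -1.6]]
[[-0.946  0.     0.325]
 [-0.325 -0.    -0.946]
 [-0.    -1.     0.   ]]
```

```bash
cat > plan.py <<'E'
from h import *
from scipy.spatial.transform import Rotation as Ro
def plan(wps,hz=None,P=None):
    """offsets from current measured pose to world waypoints; hz heading(deg) of tool z"""
    s=get_state(); R=Ro.from_quat(s['tcp_rot'],scalar_first=True).as_matrix(); p=np.array(s['ee_pos'])
    h=np.degrees(np.arctan2(R[1,2],R[0,2])); print('t',s['time'],'tcp',p.round(4),'hz',h.round(2),'tilt',np.round(R[2],3))
    for w in wps:
        print('off',np.round(R.T@(np.array(w)-p),4).tolist(),'dist',np.linalg.norm(np.array(w)-p).round(3))
    if hz is not None: print('turn',round(-np.radians((hz-h+180)%360-180),3))
def case(c,s,z,side=0):
    x,y,t=c; t=np.radians(t); return [x+s*np.cos(t)-side*np.sin(t),y+s*np.sin(t)+side*np.cos(t),z]
BASE=(.6025,-.0422,103.4); A=(.5587,.2758,9.7); B=(.5598,-.2872,-22.6)
E
python3 - <<'E'
from plan import *
plan([case(BASE,42,.16) if 0 else case(BASE,.042,.16)],13.4)
E
```

```text
t 1.7 tcp [ 0.2193 -0.6384  0.2226] hz -71.05 tilt [-0. -1.  0.]
off [-0.5602, 0.0626, -0.4812] dist 0.741
turn -1.474
```

Request:
send_rows(
  claw=[0,0,0,0,0,0,0,0,0,0],
  offset=[
    [-0.56,0.03,-0.481],
    [-0.56,0.03,-0.481],
    [-0.56,0.03,-0.481],
    [-0.56,0.03,-0.481],
    [-0.56,0.03,-0.481],
    [-0.56,0.03,-0.481],
    [-0.56,0.03,-0.481],
    [-0.56,0.03,-0.481],
    [-0.56,0.03,-0.481],
    [-0.56,0.03,-0.481],
  ],
  turn=[-1.474,-1.474,-1.474,-1.474,-1.474,-1.474,-1.474,-1.474,-1.474,-1.474],
)

```text
time: 2.95
ee_pos: [0.5361, -0.0983, 0.1974]
tcp_rot: [0.555, -0.555, 0.438, -0.439]
contact_force: [0.8, -0.7, 0.6]
gripper_width: 0.0015
```

```bash
python3 - <<'E'
from plan import *
plan([case(BASE,.042,.16)],13.4)
E
```

```text
t 2.95 tcp [ 0.5361 -0.0983  0.1974] hz 13.36 tilt [ 0.001 -1.     0.001]
off [-0.0813, 0.0374, 0.0775] dist 0.118
turn -0.001
```

Request:
send_rows(
  claw=[0,0,0,0],
  offset=[
    [-0.081,0.037,0.078],
    [-0.081,0.037,0.078],
    [-0.081,0.037,0.078],
    [-0.081,0.037,0.078],
  ],
  turn=[0,0,0,0],
)

```text
time: 3.45
ee_pos: [0.5921, -0.0034, 0.16]
tcp_rot: [-0.555, 0.555, -0.438, 0.438]
contact_force: [0.2, -1.2, 0.1]
gripper_width: 0.0004
```

```bash
python3 - <<'E'
from plan import *
plan([case(BASE,.042,.16),case(BASE,.042,.126),case(BASE,.054,.104),case(BASE,.064,.077),case(BASE,.067,.058),case(BASE,.067,.047)],13.4)
snap('side','s1');snap('wrist','w1')
E
```

```text
t 3.45 tcp [ 0.5921 -0.0034  0.16  ] hz 13.4 tilt [ 0.001 -1.    -0.001]
off [-0.0019, 0.0, 0.0011] dist 0.002
off [-0.0019, 0.034, 0.0011] dist 0.034
off [-0.0139, 0.056, 0.0012] dist 0.058
off [-0.024, 0.083, 0.0012] dist 0.086
off [-0.027, 0.102, 0.0012] dist 0.106
off [-0.027, 0.113, 0.0012] dist 0.116
turn -0.0
```

View pics/s1.png

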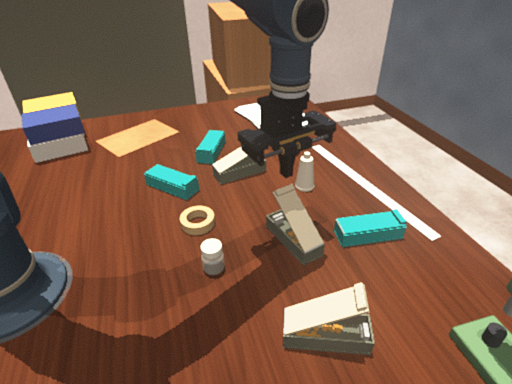

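View pics/w1.png

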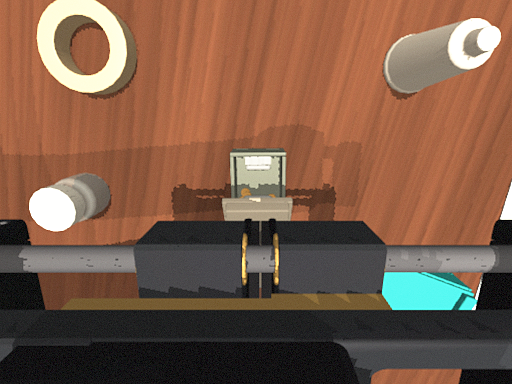

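The wrist view shows the base box end at (231–286, 150–200), square and centred under the fingers, with the lip at (257,205). I'm pressing now.

Request:
send_rows(
  claw=[0,0,0,0,0,0,0,0],
  offset=[
    [-0.002,0.034,0.001],
    [-0.008,0.046,0.001],
    [-0.014,0.056,0.001],
    [-0.019,0.069,0.001],
    [-0.024,0.083,0.001],
    [-0.027,0.096,0.001],
    [-0.027,0.104,0.001],
    [-0.027,0.104,0.001],
  ],
  turn=[0,0,0,0,0,0,0,0],
)

```text
time: 4.55
ee_pos: [0.5866, 0.0239, 0.0554]
tcp_rot: [-0.555, 0.555, -0.438, 0.438]
contact_force: [-0.2, 0.5, -0.1]
gripper_width: 0.0003
```

```bash
python3 - <<'E'
from plan import *
plan([case(BASE,.067,.047)],13.4)
print(get_state()['contact_force'])
snap('wrist','w2')
E
```

```text
t 4.55 tcp [0.5866 0.0239 0.0554] hz 13.44 tilt [-0.    -1.    -0.001]
off [0.001, 0.0084, 0.0002] dist 0.008
turn 0.001
[-0.21290335  0.48699873 -0.10589628]
```

View pics/w2.png

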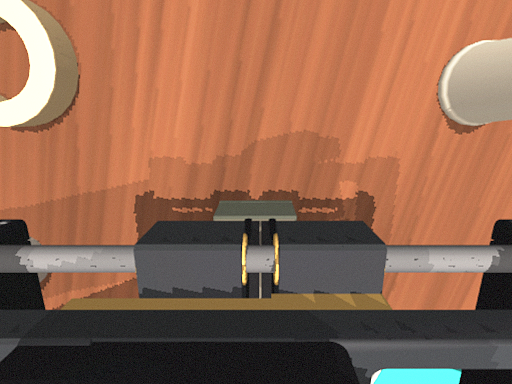

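Request:
send_rows(
  claw=[0,0,0],
  offset=[
    [0.001,0.004,0],
    [0.001,0.008,0],
    [0.001,0.008,0],
  ],
  turn=[0,0,0],
)

```text
time: 4.97
ee_pos: [0.5876, 0.0224, 0.0491]
tcp_rot: [-0.555, 0.555, -0.438, 0.439]
contact_force: [-2.2, -0.7, 7.2]
gripper_width: 0.0005
```

```bash
python3 - <<'E'
from plan import *
plan([case(BASE,.067,.047)],13.4)
a=snap('side','s3');b=snap('scene','c3')
cv2.imwrite('pics/k3.png',np.hstack([cv2.resize(a[150:300,200:380],(396,330)),cv2.resize(b[120:270,150:330],(396,330))])[:,:,::-1])
E
```

```text
t 4.975 tcp [0.5876 0.0224 0.0491] hz 13.38 tilt [ 0.001 -1.     0.001]
off [-0.0007, 0.0021, -0.0005] dist 0.002
turn -0.0
```

View pics/k3.png

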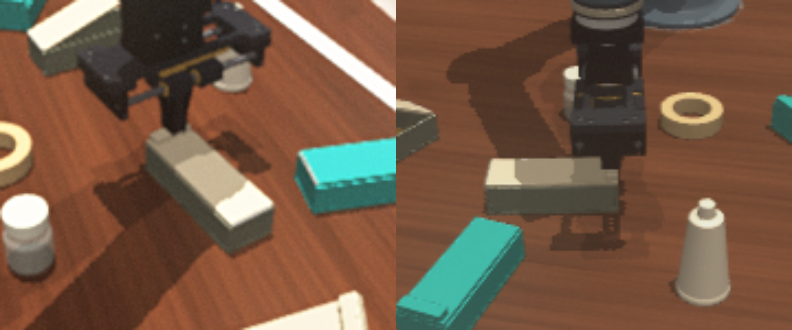

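Request:
send_rows(
  claw=[0,0,0,0,0],
  offset=[
    [0,0.003,0],
    [0,0.003,0],
    [0,-0.05,0],
    [0,-0.11,0],
    [0,-0.11,0],
  ],
  turn=[0,0,0,0,0],
)

```text
time: 5.7
ee_pos: [0.5906, 0.0232, 0.1632]
tcp_rot: [0.557, -0.552, 0.435, -0.441]
contact_force: [-0.2, 0.2, -0.6]
gripper_width: 0.0
```

```bash
python3 - <<'E'
from plan import *
plan([case(B,.042,.16)],67.4)
a=snap('side','s4');b=snap('scene','c4')
cv2.imwrite('pics/k4.png',np.hstack([cv2.resize(a[150:300,200:380],(396,330)),cv2.resize(b[120:270,150:330],(396,330))])[:,:,::-1])
E
```

```text
t 5.7 tcp [0.5906 0.0232 0.1632] hz 13.38 tilt [ 0.002 -1.     0.01 ]
off [0.3195, 0.0032, -0.0678] dist 0.327
turn -0.943
```

View pics/k4.png

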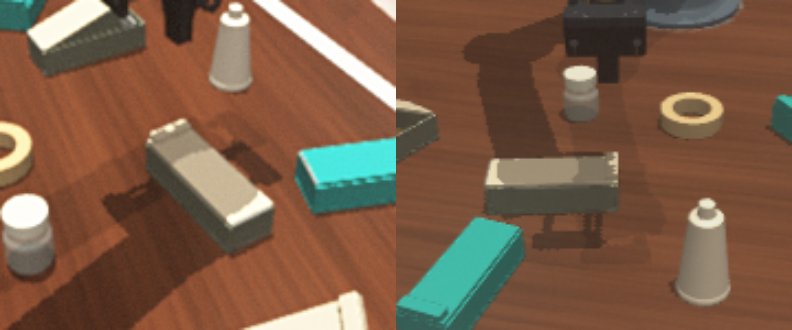

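The base cover is shut and stays shut after release (side crop (205,180)). Next is B's cover.

Request:
send_rows(
  claw=[0,0,0,0,0,0,0,0],
  offset=[
    [0.32,0,-0.068],
    [0.32,0,-0.068],
    [0.32,0,-0.068],
    [0.32,0,-0.068],
    [0.32,0,-0.068],
    [0.32,0.003,-0.068],
    [0.32,0.003,-0.068],
    [0.32,0.003,-0.068],
  ],
  turn=[-0.943,-0.943,-0.943,-0.943,-0.943,-0.943,-0.943,-0.943],
)

```text
time: 6.8
ee_pos: [0.5954, -0.3013, 0.1546]
tcp_rot: [0.694, -0.693, 0.138, -0.137]
contact_force: [0.0, 1.1, 0.5]
gripper_width: 0.0003
```

```bash
python3 - <<'E'
from plan import *
plan([case(B,.042,.16),case(B,.042,.126),case(B,.054,.104),case(B,.064,.077),case(B,.067,.058),case(B,.067,.047)],67.4)
b=snap('scene','c5'); a=snap('side','s5')
cv2.imwrite('pics/k5.png',np.hstack([cv2.resize(a[230:380,250:430],(396,330)),cv2.resize(b[100:250,60:240],(396,330))])[:,:,::-1])
E
```

```text
t 6.8 tcp [ 0.5954 -0.3013  0.1546] hz 67.62 tilt [-0.002 -1.     0.001]
off [0.0037, -0.0054, -0.0007] dist 0.007
off [0.0037, 0.0286, -0.0007] dist 0.029
off [0.0158, 0.0506, -0.0008] dist 0.053
off [0.0258, 0.0775, -0.0009] dist 0.082
off [0.0288, 0.0965, -0.0009] dist 0.101
off [0.0288, 0.1075, -0.0009] dist 0.111
turn 0.004
```

View pics/k5.png

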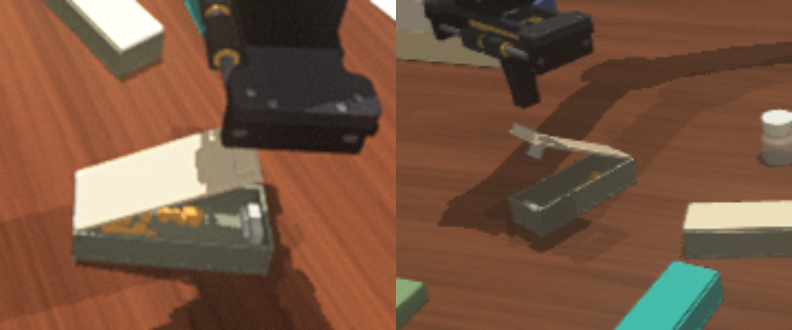

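Request:
send_rows(
  claw=[0,0,0,0,0,0,0,0,0,0],
  offset=[
    [0.004,0.028,-0.001],
    [0.01,0.04,-0.001],
    [0.016,0.05,-0.001],
    [0.021,0.064,-0.001],
    [0.026,0.078,-0.001],
    [0.029,0.09,-0.001],
    [0.029,0.098,-0.001],
    [0.029,0.106,-0.001],
    [0.029,0.111,-0.001],
    [0.029,0.111,-0.001],
  ],
  turn=[0.004,0.004,0.004,0.004,0.004,0.004,0.004,0.004,0.004,0.004],
)

```text
time: 8.15
ee_pos: [0.622, -0.3167, 0.0483]
tcp_rot: [-0.692, 0.694, -0.14, 0.14]
contact_force: [-6.0, 2.0, 21.8]
gripper_width: 0.0004
```

Request:
send_rows(
  claw=[0,0,0.087,0.087,0.087],
  offset=[
    [0,0,0],
    [0,-0.05,0],
    [-0.03,-0.09,0],
    [-0.06,-0.09,0],
    [-0.06,-0.09,0],
  ],
  turn=[0,0,0,0,0],
)

```text
time: 8.78
ee_pos: [0.5633, -0.2931, 0.1338]
tcp_rot: [-0.693, 0.694, -0.141, 0.138]
contact_force: [0.4, -0.2, -0.1]
gripper_width: 0.0226
```

```bash
python3 - <<'E'
from plan import *
plan([case(B,0,.12)],67.4)
b=snap('scene','c6'); a=snap('side','s6'); snap('wrist','w6')
cv2.imwrite('pics/k6.png',np.hstack([cv2.resize(a[230:380,250:430],(396,330)),cv2.resize(b[100:250,60:240],(396,330))])[:,:,::-1])
E
```

```text
t 8.775 tcp [ 0.5633 -0.2931  0.1338] hz 67.2 tilt [-0.003 -1.    -0.002]
off [-0.0054, 0.0138, 0.0041] dist 0.015
turn -0.004
```

View pics/k6.png

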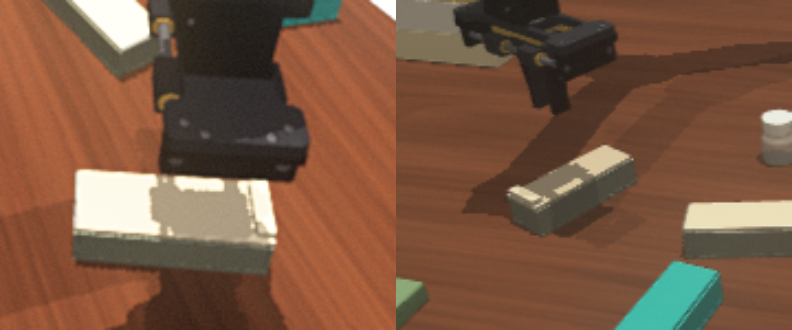

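View pics/w6.png

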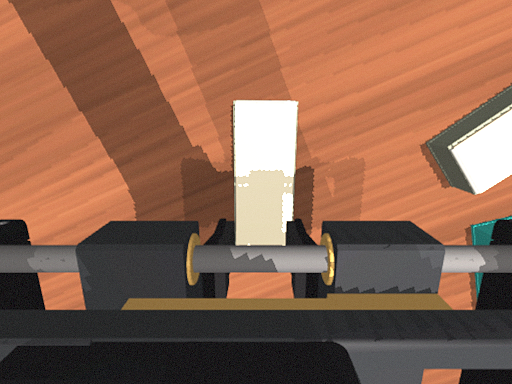

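```bash
python3 - <<'E'
from plan import *
for uv in [(234,100.5),(298,101),(235,160),(297,160)]: print(uv,ray('wrist',uv,.041).round(4))
for s in (-.074,):
  for w in(-.026,.026): print(case(B,s,.041,w),proj('wrist',case(B,s,.041,w)))
im=cv2.imread('pics/w6.png'); cv2.imwrite('pics/w6c.png',cv2.resize(im[80:250,180:360],None,fx=3.2,fy=3.2,interpolation=cv2.INTER_CUBIC))
E
```

```text
(234, 100.5) [ 0.4813 -0.2819  0.041 ]
(298, 101) [ 0.5024 -0.2327  0.041 ]
(235, 160) [ 0.5273 -0.3016  0.041 ]
(297, 160) [ 0.5484 -0.2512  0.041 ]
[np.float64(0.4814907655444845), np.float64(-0.28276561176811205), 0.041] [233.16104984 101.15172582]
[np.float64(0.5014741223227943), np.float64(-0.23475868047823706), 0.041] [295.32895758 100.8916596 ]
```

View pics/w6c.png

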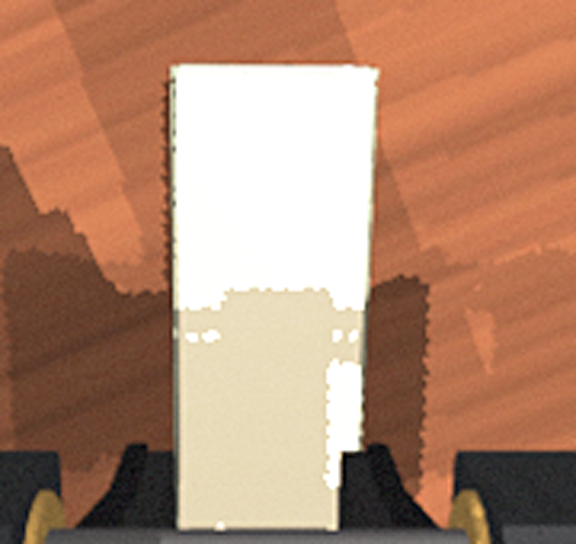

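```bash
python3 - <<'E'
from plan import *
B=(.5603,-.2862,-22.6)
plan([case(B,0,.06),case(B,0,.008)],67.4)
E
```

```text
t 8.925 tcp [ 0.566  -0.2938  0.1335] hz 67.17 tilt [-0.001 -1.    -0.   ]
off [-0.0081, 0.0735, 0.0048] dist 0.074
off [-0.0081, 0.1255, 0.0048] dist 0.126
turn -0.004
```

Request:
send_rows(
  claw=[0.087,0.087,0.087,0.087,0.087],
  offset=[
    [-0.008,0.01,0.005],
    [-0.008,0.03,0.005],
    [-0.008,0.06,0.005],
    [-0.008,0.07,0.005],
    [-0.008,0.07,0.005],
  ],
  turn=[-0.004,-0.004,-0.004,-0.004,-0.004],
)

```text
time: 9.55
ee_pos: [0.5604, -0.2851, 0.0629]
tcp_rot: [0.694, -0.693, 0.139, -0.137]
contact_force: [-0.2, -0.5, 0.4]
gripper_width: 0.0831
```

```bash
python3 - <<'E'
from plan import *
B=(.5603,-.2862,-22.6)
plan([case(B,0,.008)],67.4)
print(get_state()['gripper_width'])
E
```

```text
t 9.55 tcp [ 0.5604 -0.2851  0.0629] hz 67.46 tilt [-0.002 -1.     0.   ]
off [0.0004, 0.0549, -0.0011] dist 0.055
turn 0.001
0.08306781839108443
```

Request:
send_rows(
  claw=[0.087,0.087,0.087,0.05,0.05,0.05,0.05,0.05],
  offset=[
    [0,0.03,-0.001],
    [0,0.055,-0.001],
    [0,0.055,-0.001],
    [0,0.055,-0.001],
    [0,0.055,-0.001],
    [0,0.055,-0.001],
    [0,0.055,-0.001],
    [0,0.055,-0.001],
  ],
  turn=[0,0,0,0,0,0,0,0],
)

```text
time: 10.55
ee_pos: [0.5605, -0.2873, 0.0098]
tcp_rot: [-0.693, 0.694, -0.138, 0.139]
contact_force: [-2.0, -0.8, 4.7]
gripper_width: 0.0559
```

Request:
send_rows(
  claw=[0.05,0.05,0.05,0.05],
  offset=[
    [0,-0.03,0],
    [0,-0.07,0],
    [0,-0.1,0],
    [0,-0.1,0],
  ],
  turn=[0,0,0,0],
)

```text
time: 11.05
ee_pos: [0.5616, -0.2863, 0.1105]
tcp_rot: [-0.693, 0.694, -0.137, 0.139]
contact_force: [-0.0, 0.0, -5.9]
gripper_width: 0.0559
```

```bash
python3 - <<'E'
from plan import *
plan([case(BASE,-.019,.12)],13.4)
a=snap('side','s7')
w=snap('wrist','w7')
cv2.imwrite('pics/k7.png',np.hstack([cv2.resize(a[150:370,200:464],(396,330)),cv2.resize(w,(396,330))])[:,:,::-1])
E
```

```text
t 11.05 tcp [ 0.5616 -0.2863  0.1105] hz 67.45 tilt [ 0.003 -1.     0.   ]
off [-0.0446, -0.0096, 0.2257] dist 0.23
turn 0.943
```

View pics/k7.png

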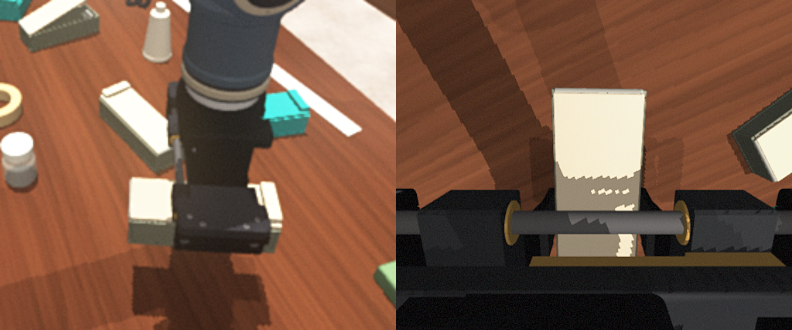

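```bash
python3 - <<'E'
from plan import *
im=cv2.imread('pics/w7.png'); cv2.imwrite('pics/w7c.png',cv2.resize(im[90:250,180:360],None,fx=3.2,fy=3.2,interpolation=cv2.INTER_CUBIC))
s=get_state();R=Ro.from_quat(s['tcp_rot'],scalar_first=True).as_matrix();p=s['ee_pos']
# expected: case centre at TCP, cover top z = tcp+.0312
for x in(-.074,):
  for w in(-.026,.026): print(proj('wrist',p+R@np.array([x,-.0312,w])))
for x in(-.075,):
  for w in(-.028,.028): print(proj('wrist',p+R@np.array([x,-.0262,w])))
E
```

```text
[200.08333701 107.76760856]
[320.75050611 107.78893687]
[197.72135851 105.69409277]
[323.0774162  105.71617604]
```

View pics/w7c.png

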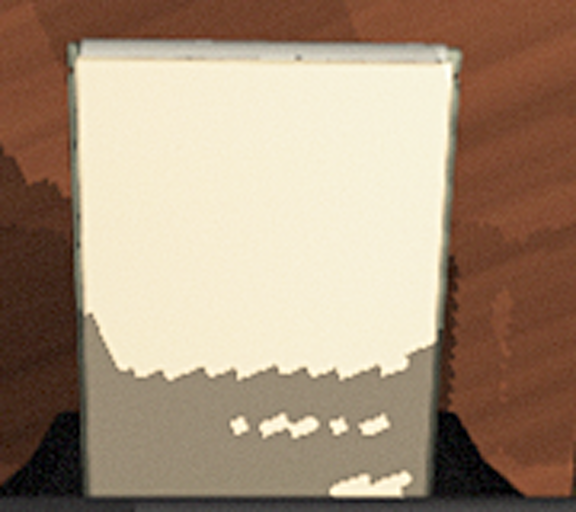

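Request:
send_rows(
  claw=[0.05,0.05,0.05,0.05,0.05,0.05,0.05,0.05],
  offset=[
    [-0.045,-0.01,0.225],
    [-0.045,-0.01,0.225],
    [-0.045,-0.01,0.225],
    [-0.045,-0.01,0.225],
    [-0.045,-0.01,0.225],
    [-0.045,-0.01,0.225],
    [-0.045,-0.01,0.225],
    [-0.045,-0.01,0.225],
  ],
  turn=[0.943,0.943,0.943,0.943,0.943,0.943,0.943,0.943],
)

```text
time: 12.15
ee_pos: [0.6048, -0.0624, 0.1185]
tcp_rot: [-0.555, 0.555, -0.439, 0.438]
contact_force: [0.2, -0.6, -4.9]
gripper_width: 0.0559
```

```bash
python3 - <<'E'
from plan import *
plan([case(BASE,-.02,.065),case(BASE,-.02,.051)],13.4)
a=snap('side','s8')
w=snap('wrist','w8')
cv2.imwrite('pics/k8.png',np.hstack([cv2.resize(a[100:320,180:444],(396,330)),cv2.resize(w,(396,330))])[:,:,::-1])
E
```

```text
t 12.15 tcp [ 0.6048 -0.0624  0.1185] hz 13.39 tilt [-0.    -1.    -0.001]
off [-0.0002, 0.0535, 0.0025] dist 0.054
off [-0.0002, 0.0675, 0.0025] dist 0.068
turn -0.0
```

View pics/k8.png

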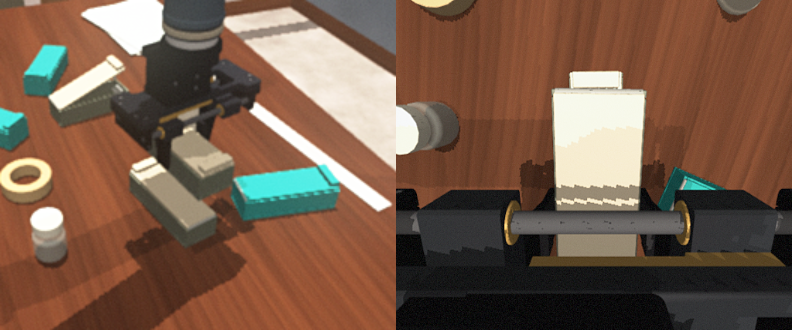

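```bash
python3 - <<'E'
from plan import *
im=cv2.imread('pics/w8.png'); cv2.imwrite('pics/w8c.png',cv2.resize(im[60:240,180:360],None,fx=3.2,fy=3.2,interpolation=cv2.INTER_CUBIC))
for s in (.061,.075):
  for w in(-.023,.023): print(s,w,proj('wrist',case(BASE,s,.049,w)))
s=get_state();R=Ro.from_quat(s['tcp_rot'],scalar_first=True).as_matrix();p=s['ee_pos']
for w in(-.026,.026): print(proj('wrist',p+R@np.array([-.074,-.0312,w])))
E
```

```text
0.061 -0.023 [293.78157278 100.61891484]
0.061 0.023 [233.3730016  100.63358678]
0.075 -0.023 [294.34260758  81.03626347]
0.075 0.023 [232.92776023  81.05315808]
[201.09701795 106.62176352]
[321.89608314 106.63976367]
```

View pics/w8c.png

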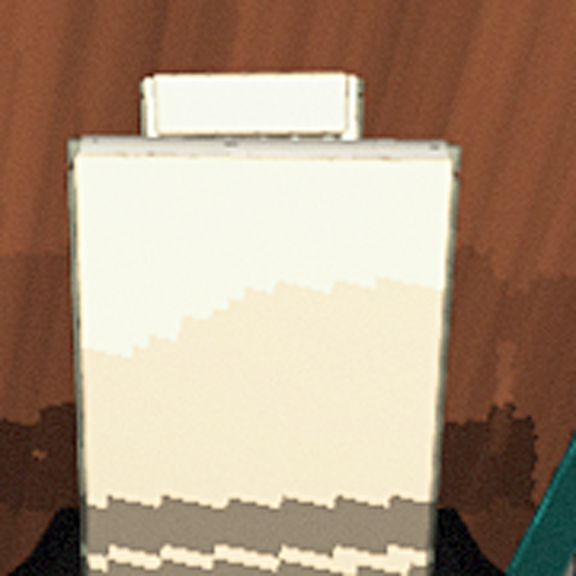

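Request:
send_rows(
  claw=[0.05,0.05,0.05,0.05,0.05],
  offset=[
    [0.001,0.03,-0.001],
    [0.001,0.054,-0.001],
    [0.001,0.06,-0.001],
    [0.001,0.065,-0.001],
    [0.001,0.065,-0.001],
  ],
  turn=[0,0,0,0,0],
)

```text
time: 12.88
ee_pos: [0.605, -0.0626, 0.0548]
tcp_rot: [0.555, -0.555, 0.438, -0.439]
contact_force: [-1.2, 0.4, -4.1]
gripper_width: 0.0559
```

```bash
python3 - <<'E'
from plan import *
plan([case(BASE,-.02,.051)],13.4)
a=snap('side','s9');b=snap('scene','c9')
w=snap('wrist','w9')
cv2.imwrite('pics/k9.png',np.vstack([np.hstack([cv2.resize(a[150:320,200:404],(396,330)),cv2.resize(b[130:260,150:306],(396,330))]),np.hstack([cv2.resize(w,(396,250)),cv2.resize(w[50:250,160:360],(396,250))])])[:,:,::-1])
E
```

```text
t 12.875 tcp [ 0.605  -0.0626  0.0548] hz 13.41 tilt [ 0.    -1.     0.001]
off [-0.0004, 0.0038, 0.0022] dist 0.004
turn 0.0
```

View pics/k9.png

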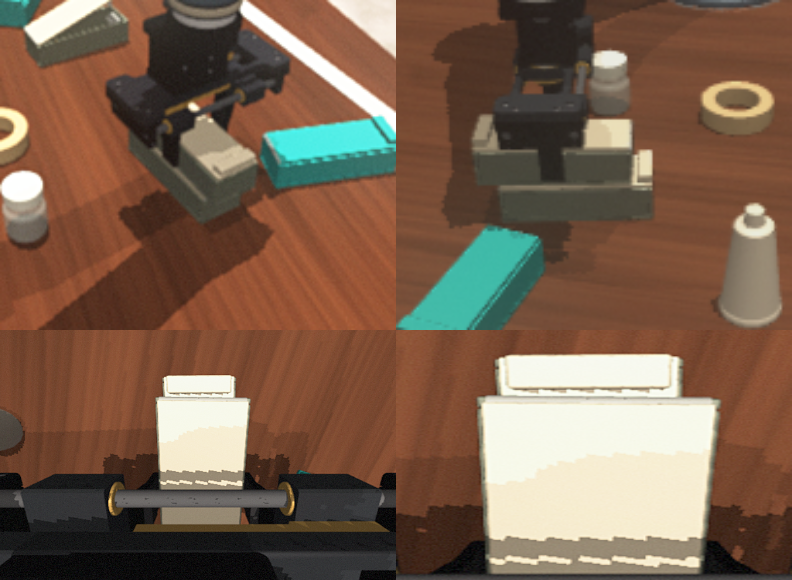

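```bash
python3 - <<'E'
from plan import *
im=cv2.imread('pics/w9.png'); cv2.imwrite('pics/w9c.png',cv2.resize(im[60:150,190:340],None,fx=5,fy=5,interpolation=cv2.INTER_CUBIC))
E
```

```text
(no output)
```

View pics/w9c.png

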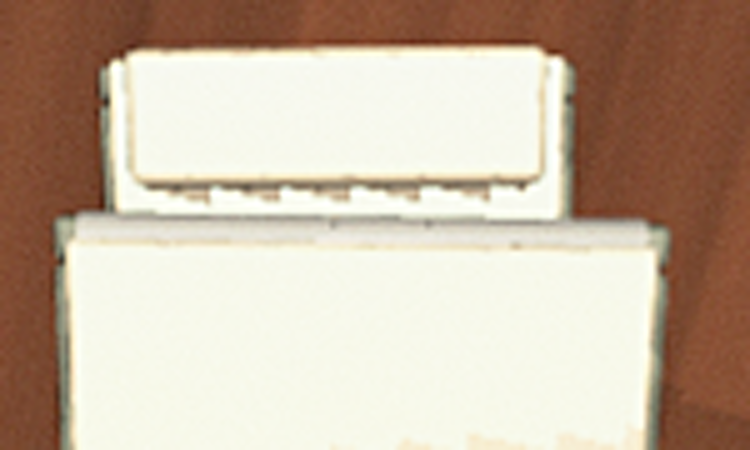

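```bash
python3 - <<'E'
from plan import *
s=get_state();R=Ro.from_quat(s['tcp_rot'],scalar_first=True).as_matrix();p=np.array(s['ee_pos'])
f=lambda u,v,z:(R.T@(ray('wrist',(190+u/5,60+v/5),z)-p)*1e3).round(1)
print('lip in',f(130,180,.049),f(542,180,.049),'out',f(130,48,.049),f(542,48,.049))
zt=p[2]+.0312
print('case cover hinge edge',f(76,240,zt),f(650,246,zt))
E
```

```text
lip in [-80.5   6.  -24.8] [-80.5   6.1  20.4] out [-94.    6.  -24.3] [-94.   6.  20.]
case cover hinge edge [-73.4 -31.3 -24.3] [-72.9 -31.2  25.2]
```

Request:
send_rows(
  claw=[0.05,0.05,0.05],
  offset=[
    [0,0.0,-0.002],
    [0,0.003,-0.002],
    [0,0.003,-0.002],
  ],
  turn=[0,0,0],
)

```text
time: 13.4
ee_pos: [0.6026, -0.0631, 0.0512]
tcp_rot: [-0.555, 0.555, -0.438, 0.438]
contact_force: [-0.3, 0.1, -4.4]
gripper_width: 0.0557
```

Request:
send_rows(
  claw=[0.05,0.05],
  offset=[
    [0,0.002,0],
    [0,0.002,0],
  ],
  turn=[0,0],
)

```text
time: 13.65
ee_pos: [0.6027, -0.063, 0.0507]
tcp_rot: [-0.555, 0.555, -0.438, 0.438]
contact_force: [-3.5, -0.5, 6.9]
gripper_width: 0.0556
```

Request:
send_rows(
  claw=[0.087,0.087,0.087,0.087,0.087,0.087,0.087,0.087],
  offset=[
    [0,-0.001,0],
    [0,-0.001,0],
    [0,-0.001,0],
    [0,-0.001,0],
    [0,-0.04,0],
    [0,-0.1,0],
    [0,-0.13,0],
    [0,-0.13,0],
  ],
  turn=[0,0,0,0,0,0,0,0],
)

```text
time: 14.65
ee_pos: [0.6044, -0.0628, 0.1821]
tcp_rot: [0.556, -0.554, 0.436, -0.44]
contact_force: [0.7, 0.2, -0.0]
gripper_width: 0.0873
```

```bash
python3 - <<'E'
from plan import *
plan([case(A,.042,.16)],-80.3)
a=snap('side','s10');b=snap('scene','c10')
w=snap('wrist','w10')
cv2.imwrite('pics/k10.png',np.vstack([np.hstack([cv2.resize(a[150:320,200:404],(396,330)),cv2.resize(b[130:260,150:306],(396,330))]),np.hstack([cv2.resize(w,(396,250)),cv2.resize(w[50:250,160:360],(396,250))])])[:,:,::-1])
E
```

```text
t 14.65 tcp [ 0.6044 -0.0628  0.1821] hz 13.41 tilt [ 0.002 -1.     0.006]
off [-0.3373, 0.0218, 0.0759] dist 0.346
turn 1.635
```

View pics/k10.png

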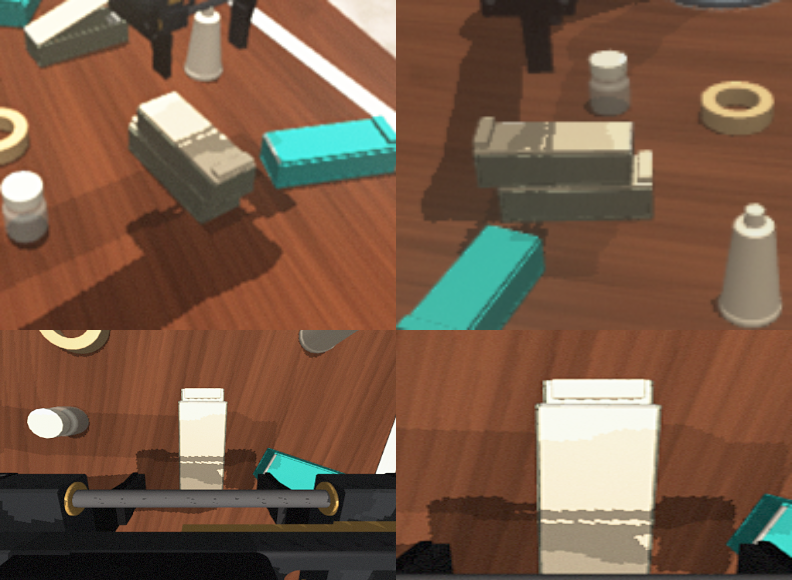

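Request:
send_rows(
  claw=[0,0,0,0,0,0,0,0,0,0],
  offset=[
    [-0.337,0,0.076],
    [-0.337,0,0.076],
    [-0.337,0,0.076],
    [-0.337,0,0.076],
    [-0.337,0,0.076],
    [-0.337,0,0.076],
    [-0.337,0,0.076],
    [-0.337,0.02,0.076],
    [-0.337,0.02,0.076],
    [-0.337,0.02,0.076],
  ],
  turn=[1.635,1.635,1.635,1.635,1.635,1.635,1.635,1.635,1.635,1.635],
)

```text
time: 16.05
ee_pos: [0.5975, 0.282, 0.157]
tcp_rot: [-0.06, 0.062, -0.704, 0.705]
contact_force: [-0.6, -0.0, 0.2]
gripper_width: 0.0018
```

```bash
python3 - <<'E'
from plan import *
plan([case(A,.042,.16),case(A,.042,.126),case(A,.054,.104),case(A,.064,.077),case(A,.067,.058),case(A,.067,.047)],-80.3)
print(get_state()['gripper_width'])
b=snap('scene','c11'); a=snap('side','s11');w=snap('wrist','w11')
for q in corners(A) if 0 else [case(A,.075,.036,-.028),case(A,.075,.036,.028)]: print(proj('wrist',q))
cv2.imwrite('pics/k11.png',np.vstack([np.hstack([cv2.resize(a[100:220,180:324],(396,330)),cv2.resize(b[150:270,290:434],(396,330))]),np.hstack([cv2.resize(w,(396,250)),cv2.resize(w[100:250,160:360],(396,250))])])[:,:,::-1])
E
```

```text
t 16.05 tcp [0.5975 0.282  0.157 ] hz -80.16 tilt [ 0.003 -1.     0.002]
off [-0.0027, -0.003, -0.0004] dist 0.004
off [-0.0028, 0.031, -0.0004] dist 0.031
off [-0.0149, 0.053, -0.0004] dist 0.055
off [-0.025, 0.0799, -0.0005] dist 0.084
off [-0.0281, 0.0989, -0.0005] dist 0.103
off [-0.0281, 0.1099, -0.0005] dist 0.113
turn 0.002
0.0018196508685970518
[288.59093543 151.37536073]
[231.27525387 151.23025172]
```

View pics/k11.png

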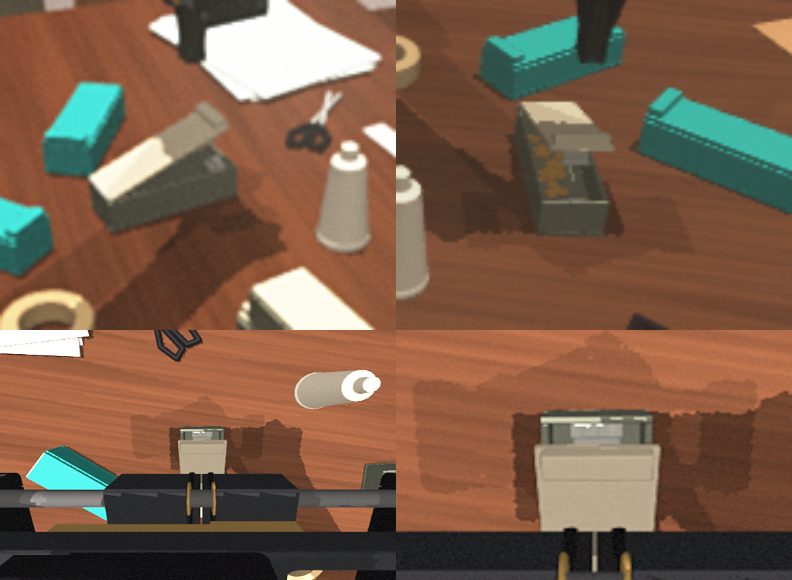

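A's lip stands lower, at z≈0.093 (opening about 0.32 rad), so I've adapted the press path.

Request:
send_rows(
  claw=[0,0,0,0,0,0,0,0,0,0],
  offset=[
    [-0.018,0.01,0],
    [-0.018,0.037,0],
    [-0.018,0.055,0],
    [-0.022,0.07,0],
    [-0.026,0.087,0],
    [-0.028,0.096,0],
    [-0.028,0.103,0],
    [-0.028,0.109,0],
    [-0.028,0.113,0],
    [-0.028,0.113,0],
  ],
  turn=[0.002,0.002,0.002,0.002,0.002,0.002,0.002,0.002,0.002,0.002],
)

```text
time: 17.45
ee_pos: [0.6265, 0.2876, 0.0488]
tcp_rot: [0.06, -0.059, 0.705, -0.705]
contact_force: [-2.2, -2.9, 13.5]
gripper_width: 0.0005
```

Request:
send_rows(
  claw=[0,0,0.087,0.087,0.087,0.087],
  offset=[
    [0,0,0],
    [0,-0.05,0],
    [0.03,-0.09,0],
    [0.067,-0.09,0],
    [0.067,-0.09,0],
    [0.067,-0.09,0],
  ],
  turn=[0,0,0,0,0,0],
)

```text
time: 18.2
ee_pos: [0.56, 0.276, 0.1359]
tcp_rot: [-0.059, 0.059, -0.705, 0.705]
contact_force: [-0.1, -0.7, 0.0]
gripper_width: 0.0326
```

```bash
python3 - <<'E'
from plan import *
plan([case(A,0,.06),case(A,0,.008)],-80.3)
b=snap('scene','c12'); a=snap('side','s12');w=snap('wrist','w12')
for q in [case(A,.075,.049,-.023),case(A,.075,.049,.023),case(A,.061,.049,-.023),case(A,.061,.049,.023)]: print(proj('wrist',q))
cv2.imwrite('pics/k12.png',np.vstack([np.hstack([cv2.resize(a[100:220,180:324],(396,330)),cv2.resize(b[150:270,290:434],(396,330))]),np.hstack([cv2.resize(w,(396,250)),cv2.resize(w[70:220,160:360],(396,250))])])[:,:,::-1])
E
```

```text
t 18.2 tcp [0.56   0.276  0.1359] hz -80.38 tilt [ 0. -1.  0.]
off [0.0013, 0.0759, 0.0] dist 0.076
off [0.0013, 0.1279, 0.0] dist 0.128
turn -0.001
[287.56222533 110.26353419]
[231.68892843 110.37991582]
[287.18153419 127.66866531]
[232.14400285 127.78218576]
```

View pics/k12.png

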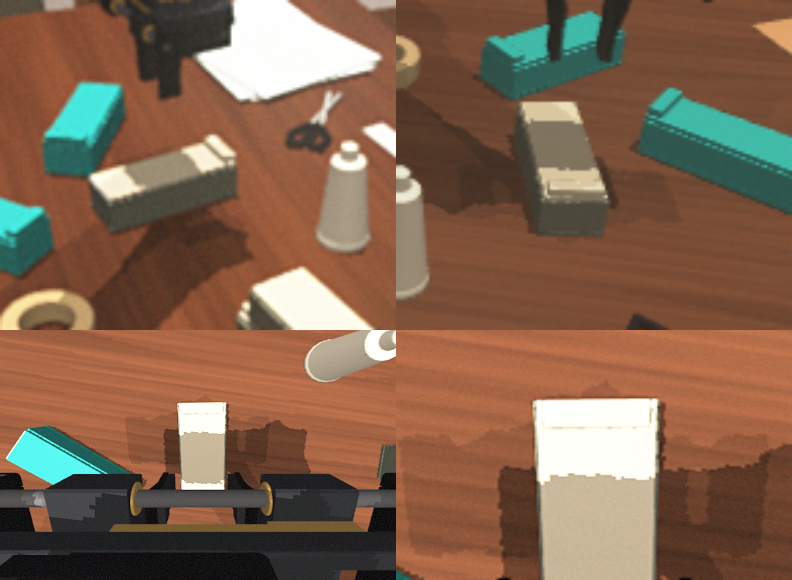

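A's cover is shut after release: in the wrist view the lip is flat at rows 112–128, and in the side view the cover lies flush. Next is the grasp.

Request:
send_rows(
  claw=[0.087,0.087,0.087,0.087,0.087,0.087],
  offset=[
    [0.002,0.02,0.001],
    [0.002,0.04,0.001],
    [0.002,0.065,0.001],
    [0.002,0.065,0.001],
    [0.002,0.1,0.001],
    [0.002,0.128,0.001],
  ],
  turn=[0,0,0,0,0,0],
)

```text
time: 19.1
ee_pos: [0.5592, 0.275, 0.0083]
tcp_rot: [0.06, -0.058, 0.705, -0.704]
contact_force: [0.8, -0.7, -0.1]
gripper_width: 0.087
```

Request:
send_rows(
  claw=[0.087,0.05,0.05,0.05,0.05,0.05],
  offset=[
    [0,0,0],
    [0,0,0],
    [0,0,0],
    [0,0,0],
    [0,0,0],
    [0,0,0],
  ],
  turn=[0,0,0,0,0,0],
)

```text
time: 19.85
ee_pos: [0.5585, 0.2744, 0.0088]
tcp_rot: [-0.06, 0.059, -0.704, 0.705]
contact_force: [-1.0, -1.3, 4.5]
gripper_width: 0.0554
```

```bash
python3 - <<'E'
from plan import *
plan([],-80.3)
E
```

```text
t 19.85 tcp [0.5585 0.2744 0.0088] hz -80.38 tilt [-0.001 -1.     0.001]
turn -0.001
```

Request:
send_rows(
  claw=[0.05,0.05,0.05,0.05],
  offset=[
    [0,-0.04,0],
    [0,-0.1,0],
    [0,-0.15,0],
    [0,-0.15,0],
  ],
  turn=[0,0,0,0],
)

```text
time: 20.35
ee_pos: [0.5603, 0.2763, 0.1623]
tcp_rot: [0.062, -0.056, 0.706, -0.703]
contact_force: [-0.0, 1.1, -4.2]
gripper_width: 0.0555
```

```bash
python3 - <<'E'
from plan import *
plan([[.600,-.044,.16]],13.4)
snap('wrist','w13')
E
```

```text
t 20.35 tcp [0.5603 0.2763 0.1623] hz -80.39 tilt [-0.008 -1.    -0.003]
off [0.0143, 0.0012, 0.3224] dist 0.323
turn -1.637
```

View pics/w13.png

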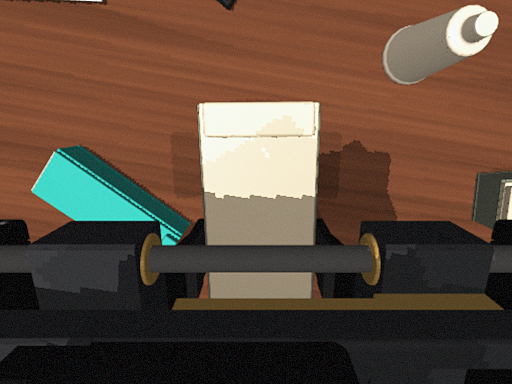

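```bash
python3 - <<'E'
from plan import *
im=cv2.imread('pics/w13.png'); cv2.imwrite('pics/w13c.png',cv2.resize(im[90:150,190:330],None,fx=5,fy=5,interpolation=cv2.INTER_CUBIC))
s=get_state();R=Ro.from_quat(s['tcp_rot'],scalar_first=True).as_matrix();p=s['ee_pos']
for x in(-.061,-.075):
 for w in(-.023,.023): print(proj('wrist',p+R@np.array([x,-.0402,w])))
E
```

```text
[204.36886462 136.53302709]
[316.25325051 136.55348386]
[202.63704263 100.86549971]
[318.02602924 100.88854148]
```

View pics/w13c.png

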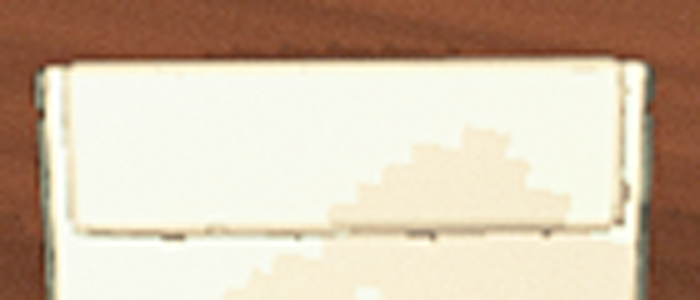

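Request:
send_rows(
  claw=[0.05,0.05,0.05,0.05,0.05,0.05,0.05,0.05,0.05,0.05],
  offset=[
    [0.014,0,0.322],
    [0.014,0,0.322],
    [0.014,0,0.322],
    [0.014,0,0.322],
    [0.014,0,0.322],
    [0.014,0,0.322],
    [0.014,0,0.322],
    [0.014,0,0.322],
    [0.014,0,0.322],
    [0.014,0,0.322],
  ],
  turn=[-1.637,-1.637,-1.637,-1.637,-1.637,-1.637,-1.637,-1.637,-1.637,-1.637],
)

```text
time: 21.65
ee_pos: [0.5963, -0.0453, 0.1554]
tcp_rot: [-0.554, 0.555, -0.44, 0.437]
contact_force: [0.6, -0.4, -2.4]
gripper_width: 0.0559
```

```bash
python3 - <<'E'
from plan import *
plan([[.600,-.044,.16]],13.4)
a=snap('side','s14');b=snap('scene','c14')
cv2.imwrite('pics/k14.png',np.hstack([cv2.resize(a[120:320,200:440],(396,330)),cv2.resize(b[100:260,140:332],(396,330))])[:,:,::-1])
E
```

```text
t 21.65 tcp [ 0.5963 -0.0453  0.1554] hz 13.3 tilt [-0.002 -1.    -0.005]
off [-0.0004, -0.0046, 0.0039] dist 0.006
turn -0.002
```

View pics/k14.png

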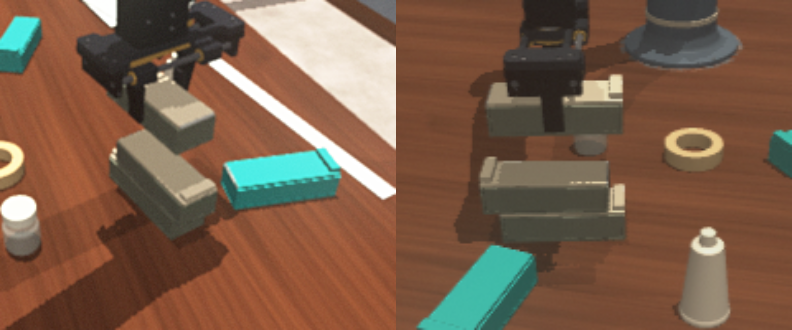

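```bash
python3 - <<'E'
from plan import *
for c in('side','scene'):
  for q in('loose1_centre','loose1_lip'):
    print(c,q,[(np.round(r['point'],4).tolist(),round(r['p'],2)) for r in mark_of(c,q) if r['point'][1]<.1 and r['point'][0]<.75])
print('exp B lip',case((.6034,-.0636,-76.6),.068,.09))
plan([[.5993,-.044,.11],[.5993,-.044,.097]],13.4)
E
```

```text
side loose1_centre [([0.5966, -0.0446, 0.165], 0.61)]
side loose1_lip []
scene loose1_centre [([0.5944, -0.0466, 0.169], 0.69), ([0.5829, 0.0176, 0.1951], 0.4)]
scene loose1_lip [([0.5819, 0.0207, 0.1949], 0.87)]
exp B lip [np.float64(0.6191588574376028), np.float64(-0.12974875971823896), 0.09]
t 21.95 tcp [ 0.5979 -0.045   0.1579] hz 13.37 tilt [ 0. -1. -0.]
off [-0.0007, 0.0479, 0.0016] dist 0.048
off [-0.0007, 0.0609, 0.0016] dist 0.061
turn -0.001
```

Request:
send_rows(
  claw=[0.05,0.05,0.05,0.05],
  offset=[
    [-0.001,0.02,0.0015],
    [-0.001,0.04,0.0015],
    [-0.001,0.056,0.0015],
    [-0.001,0.056,0.0015],
  ],
  turn=[0,0,0,0],
)

```text
time: 22.45
ee_pos: [0.5978, -0.0439, 0.0999]
tcp_rot: [-0.554, 0.556, -0.439, 0.437]
contact_force: [-0.6, -0.9, -3.8]
gripper_width: 0.0559
```

```bash
python3 - <<'E'
from plan import *
plan([[.5993,-.044,.091]],13.4)
a=snap('side','s15');b=snap('scene','c15');w=snap('wrist','w15')
f=lambda im:cv2.resize(im,(396,297),interpolation=cv2.INTER_CUBIC)
cv2.imwrite('pics/k15.png',np.vstack([np.hstack([f(a[180:300,240:400]),f(b[130:250,150:310])]),np.hstack([f(w),f(w[50:200,160:360])])])[:,:,::-1])
E
```

```text
t 22.45 tcp [ 0.5978 -0.0439  0.0999] hz 13.41 tilt [-0.001 -1.    -0.004]
off [0.0004, 0.0088, 0.0015] dist 0.009
turn 0.0
```

View pics/k15.png

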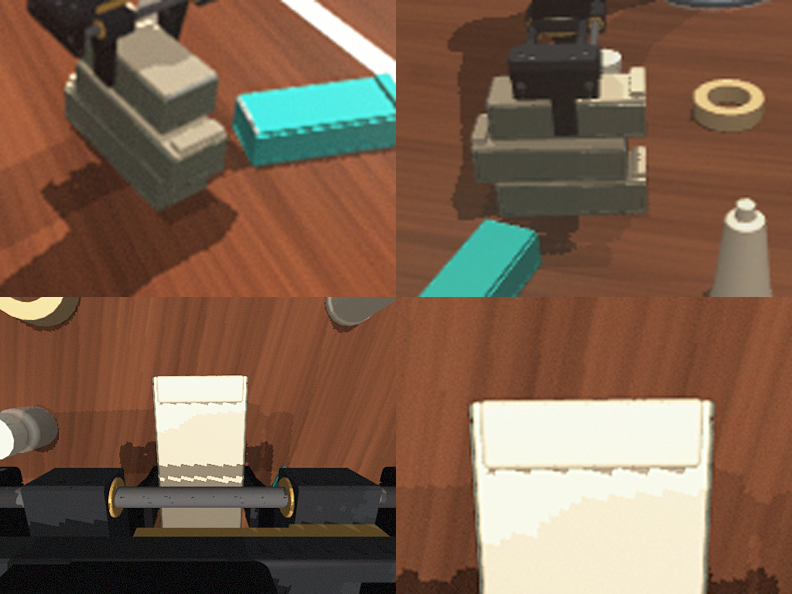

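```bash
python3 - <<'E'
from plan import *
im=cv2.imread('pics/c15.png'); a=cv2.imread('pics/s15.png')
cv2.imwrite('pics/c15c.png',np.hstack([cv2.resize(im[155:220,178:258],(560,455),interpolation=cv2.INTER_CUBIC)]))
# predictions in scene
Bc=(.6034,-.0636,-76.6); Ac=(.5974,-.044,103.4)
print('B lip inner near/top',proj('scene',case(Bc,.061,.09,.023)),proj('scene',case(Bc,.061,.09,-.023)))
print('A hinge bottom',proj('scene',case(Ac,-.075,.091,-.028)),proj('scene',case(Ac,-.075,.127,-.028)))
print('B box lip end bottom', proj('scene',case(Bc,.075,.041,.028)),'B hinge',proj('scene',case(Bc,-.075,.041,.028)))
E
```

```text
B lip inner near/top [184.95164782 186.17971497] [187.66143325 176.18011791]
A hinge bottom [187.38210439 186.62747139] [185.6418575  173.72824907]
B box lip end bottom [181.27022622 204.06444667] B hinge [242.21429146 202.97939618]
```

View pics/c15c.png

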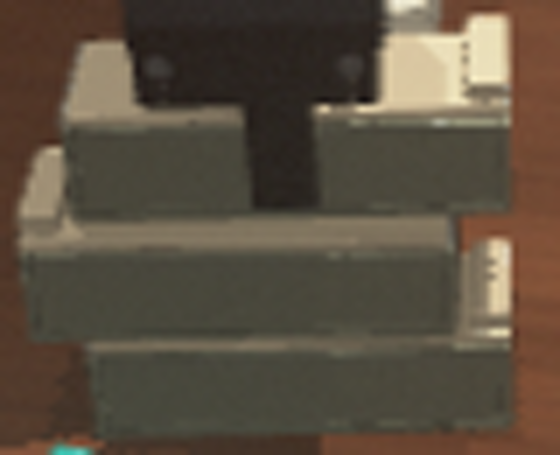

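Request:
send_rows(
  claw=[0.05,0.05,0.05],
  offset=[
    [0,0.003,0.0015],
    [0,0.009,0.0015],
    [0,0.009,0.0015],
  ],
  turn=[0,0,0],
)

```text
time: 22.98
ee_pos: [0.6003, -0.0436, 0.0926]
tcp_rot: [-0.555, 0.555, -0.438, 0.438]
contact_force: [0.4, -0.0, -3.8]
gripper_width: 0.0558
```

Request:
send_rows(
  claw=[0.05,0.05,0.05],
  offset=[
    [0,0.001,-0.001],
    [0,0.002,-0.001],
    [0,0.002,-0.001],
  ],
  turn=[0,0,0],
)

```text
time: 23.35
ee_pos: [0.5998, -0.0438, 0.0913]
tcp_rot: [-0.555, 0.555, -0.438, 0.438]
contact_force: [-0.3, 0.0, -2.2]
gripper_width: 0.0562
```

Almost down, with part of the weight already carried. I'm going 1 mm more, then releasing and lifting.

Request:
send_rows(
  claw=[0.05,0.05,0.087,0.087,0.087,0.087,0.087,0.087,0.087,0.087],
  offset=[
    [0,0.001,0],
    [0,0.001,0],
    [0,0.0005,0],
    [0,0.0005,0],
    [0,0.0005,0],
    [0,0.0005,0],
    [0,-0.03,0],
    [0,-0.08,0],
    [0,-0.14,0],
    [0,-0.16,0],
  ],
  turn=[0,0,0,0,0,0,0,0,0,0],
)

```text
time: 24.6
ee_pos: [0.6017, -0.0432, 0.2557]
tcp_rot: [0.556, -0.553, 0.436, -0.44]
contact_force: [0.9, -0.3, -0.4]
gripper_width: 0.0868
```

```bash
python3 - <<'E'
from plan import *
plan([],13.4)
a=snap('side','s16');b=snap('scene','c16');w=snap('wrist','w16')
f=lambda im:cv2.resize(im,(396,297),interpolation=cv2.INTER_CUBIC)
cv2.imwrite('pics/k16.png',np.vstack([np.hstack([f(a[180:300,240:400]),f(b[145:235,160:280])]),np.hstack([f(w),f(w[50:200,160:360])])])[:,:,::-1])
E
```

```text
t 24.6 tcp [ 0.6017 -0.0432  0.2557] hz 13.41 tilt [ 0.002 -1.     0.007]
turn 0.0
```

View pics/k16.png

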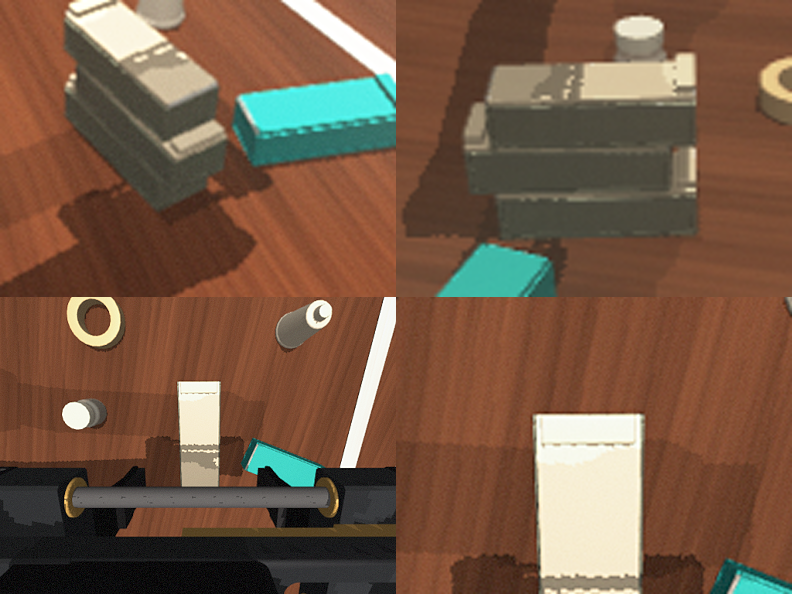

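Request:
send_rows(
  claw=[0.087,0.087,0.087,0.087,0.087],
  offset=[
    [0.06,0,0],
    [0.12,0,0],
    [0.18,-0.03,0],
    [0.18,-0.03,0],
    [0.18,-0.03,0],
  ],
  turn=[0,0,0,0,0],
)

```text
time: 25.38
ee_pos: [0.6409, -0.2184, 0.2791]
tcp_rot: [-0.555, 0.555, -0.439, 0.437]
contact_force: [-0.4, 0.4, -0.9]
gripper_width: 0.087
```

```bash
python3 - <<'E'
from plan import *
plan([],13.4)
w=snap('wrist','w17')
Bc=(.6034,-.0636,-76.6); Ac=(.5988,-.0438,103.4); Cc=(.5995,-.0444,103.4)
for n,c,z,ss in(('A',Ac,.131,(.061,.075)),('B',Bc,.090,(.061,.075)),('base',Cc,.049,(.061,.075))):
  for s in ss:
    for y in(-.023,.023): print(n,s,y,proj('wrist',case(c,s,z,y)).round(1))
for c in('side','scene','wrist'):
  imaging.camera(c)
  for q in('loose1_centre','loose1_lip','thread_cone','jar','tape_roll'):
    print(c,q,[(np.round(r['point'],4).tolist(),round(r['p'],2)) for r in mark_of(c,q) if q[0]!='l' or (r['point'][1]<.1 and r['point'][0]<.7)])
cv2.imwrite('pics/w17c.png',cv2.resize(w[60:260,140:380],None,fx=3,fy=3,interpolation=cv2.INTER_CUBIC)[:,:,::-1])
E
```

```text
t 25.375 tcp [ 0.6409 -0.2184  0.2791] hz 13.4 tilt [-0.002 -1.    -0.002]
turn -0.0
A 0.061 -0.023 [286.8 -82.3]
A 0.061 0.023 [234.8 -82.4]
A 0.075 -0.023 [ 287.2 -101.7]
A 0.075 0.023 [ 234.5 -101.8]
B 0.061 -0.023 [240.2  91.3]
B 0.061 0.023 [280.4  91.4]
B 0.075 -0.023 [240.4 104.1]
B 0.075 0.023 [280.1 104.2]
base 0.061 -0.023 [281.1 -34.8]
base 0.061 0.023 [241.4 -34.8]
base 0.075 -0.023 [281.3 -49. ]
base 0.075 0.023 [241.2 -49.1]
side loose1_centre [([0.5991, -0.0458, 0.1035], 0.66)]
side loose1_lip [([0.5856, 0.0196, 0.1296], 0.7)]
side thread_cone [([0.7131, 0.1465, -0.0001], 0.93)]
side jar [([0.4033, -0.0649, 0.001], 0.88)]
side tape_roll [([0.4011, 0.0897, -0.0037], 0.83)]
scene loose1_centre [([0.5976, -0.0427, 0.1009], 0.81)]
scene loose1_lip [([0.5859, 0.0227, 0.1303], 0.88)]
scene thread_cone [([0.7114, 0.1511, -0.0011], 0.74), ([0.6035, -0.0431, 0.0194], 0.66)]
scene jar [([0.4075, -0.0622, 0.0053], 0.71)]
scene tape_roll [([0.3971, 0.0862, 0.0036], 0.87)]
wrist loose1_centre [([0.6014, -0.0447, 0.1047], 0.78), ([0.4093, -0.0631, 0.0002], 0.41)]
wrist loose1_lip []
wrist thread_cone []
wrist jar [([0.4084, -0.0631, -0.0001], 0.93)]
wrist tape_roll []
```

View pics/w17c.png

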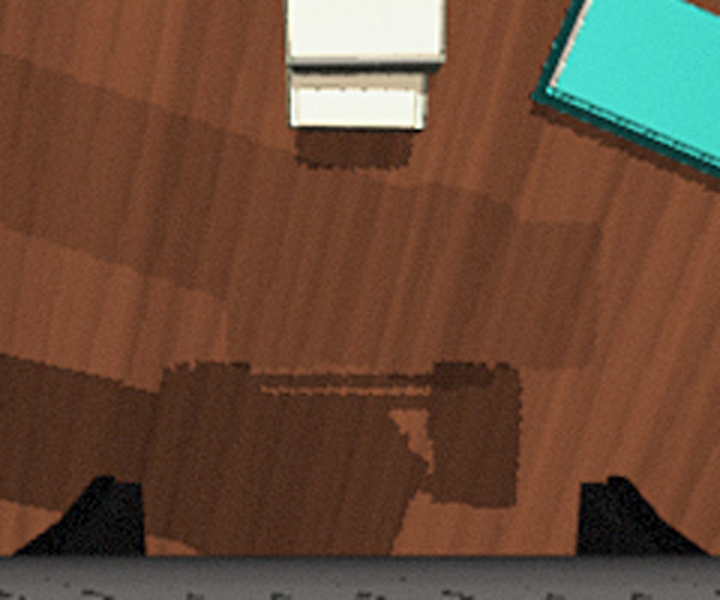

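```bash
python3 - <<'E'
from plan import *
f=lambda u,v,z:ray('wrist',(140+u/3,60+v/3),z)
t=np.radians(-76.6);ux=np.array([np.cos(t),np.sin(t)]);uy=np.array([-ux[1],ux[0]])
for n,a in {'A box hinge rim':[f(288,66,.118),f(445,66,.118)],'Blip in':[f(293,88,.09),f(422,88,.09)],'Blip out':[f(293,126,.09),f(422,126,.09)]}.items():
  print(n,[ (np.array([q[:2]@ux,q[:2]@uy])*1e3).round(1).tolist() for q in a])
b=cv2.imread('pics/c16.png'); cv2.imwrite('pics/c16c.png',cv2.resize(b[150:225,175:265],None,fx=7,fy=7,interpolation=cv2.INTER_CUBIC))
E
```

```text
A box hinge rim [[257.7, 547.5], [257.7, 602.6]]
Blip in [[262.8, 547.1], [262.8, 596.6]]
Blip out [[276.7, 546.8], [276.7, 596.8]]
```

View pics/c16c.png

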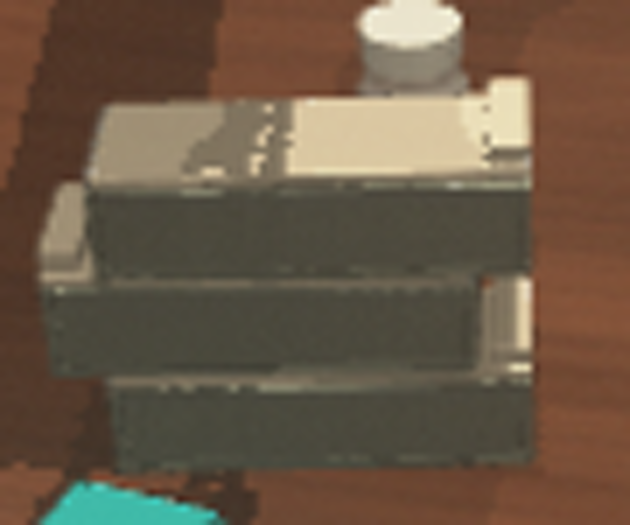

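```bash
python3 -c "
from cell import job; print(job.hand_in())"
```

```text
the job is handed in; nothing more can be done
None
```

All three covers are pressed shut and both loose cases are stacked on the fixed one. I handed the job in at about 26 s, with the arm clear of everything.

**Stack:** the loose case that started on the robot's right lies on the fixed case, turned end for end. The one from the left lies on that, turned back.

**Last checks:**
- **Covers:** all three still look flush in the pictures taken after release. I judged this by eye only; the hinge angles were not measured.
- **Upper joint:** the top case's hinge end is about 5 mm behind the middle case's lip, so the centres are about 19 mm apart. It sits about 3 mm off sideways.
- **Lower joint:** just before I set the middle case down, its hinge end was about 6 mm behind the fixed case's lip. The pictures after release agree, but I did not measure it again.
- **Bystanders:** the networks found the cone, tape roll and jar within about 5 mm of where they started, which is their normal scatter.
- **Disagreement:** the wrist camera put the fixed case about 3 mm sideways from my first fit. I went by the wrist camera.

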